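Find the high pin of a sample stage and seat the target carrier level

ROBOT

A 7-joint arm with a two-finger parallel gripper is mounted at the origin on the work surface. World frame = base frame: x ahead of the robot, y to its left, z up, the work surface at z = 0. Lengths are in m, angles in rad, forces in N, time in s.
With the tool pointing down it reaches from about 0.4 to 0.85 m from the base axis. Payload 4.5 kg.
Tool frame: the origin (TCP) lies midway between the tips of the shut fingers; the grasp point (between the pads) lies 19 mm behind it; z points along the fingers, y is the line along which they close (so a half turn about z gives the same grasp; the last joint's range is limited). The gripper opens to 88 mm and grips with 3 to 60 N. Pads are 18 mm wide; open, the fingers measure 123 mm over their backs; the gripper's body (75 mm by 187 mm) begins 45 mm behind the grasp point.
Start: joints at [1.154, 0.689, -0.195, 1.565, 0.157, 0.902, -0.215], TCP at [0.272, -0.563, 0.239] pointing down, gripper open.
Joint ranges: [-3.01, 3.01], [-0.46, 2.08], [-1.47, 1.51], [0.13, 2.56], [-1, 4.14], [0.04, 2.09], [-2.66, 2.66]. Speed limits (rad/s): [2.57, 2.57, 3.14, 3.14, 3.14, 3.14, 3.14].

INTERFACE

Orientations are given as a unit quaternion [x, y, z, w].
In Python, from plant import r gives the robot as it stands. The module is installed in compiled form; this text tells all that it offers.
- The arm moves only by the tool step_arm, never from a script. Its argument "series" is a list of rows, each a list of 7 numbers: the shift along the world's x, y, z in mm, then the turn, a rotation vector about the world's x, y, z in rad, then the closure, from 0 (fully open) to 1 (shut). A call has 1 to 20 rows; each row shifts and turns the commanded pose from where the row before left it; what a row does not reach is not made up. A row lasts 1/10 s, in which the tool goes at most 50 mm and 8.59 degrees, less where a joint would pass 70% of its speed; a pose out of reach is approached as far as the arm can. A call is refused whole if a number of a shift passes 50 or a number of a turn 0.15, either way. A call with a gripper value outside its range is refused whole. The fingers move at their own pace and stop on an object; "force" is the grip in N (left out, the last holds). Time passes only in rows, so rows that do not move let the fingers close. It gives the time, the measured TCP pose, the force, the opening and the grip force at its end, in the units of the state.
- r.get_state(): the state, without advancing time (a new reading comes with each control period).
- r.snapshot(name): name is "side" or "top"; returns (picture, depth): 400x640x3 uint8, blue, green, red; 400x640 float32, m along the optical axis (not along the pixel's ray), 0 where there is no reading.
- r.get_calibration(name): a dict with "intrinsics" (3x3 intrinsics, pixels), "dist_coeffs" ([k1, k2, p1, p2, k3] as OpenCV has them; the pictures are not rectified), "pose" (4x4, takes a point from camera to world coordinates). Camera axes: x right, y up, looking along -z (the intrinsics and any distortion apply to the point x, -y, -z); pixel columns grow to the right and rows downward; lengths in m; the calibration is good to about 2 mm. A picture is of the moment at which its call begins. get_calibration takes no time and is no camera call.
- r.finish_job(): hands the job in; it is judged then, once.
The state is a dict: "clock": time; "q": joint angles; "qd": joint speeds; "joint_torque": joint torques, N m; "tool_pos": TCP position; "eef_rot": TCP orientation; "contact_force": force on the tool from outside, world axes, zero at the start; "moment": the same for the moment, N m; "opening": opening from 0.0 (shut) to 1.0 (fully open); "finger_force": force on a finger pad.
Only numpy, scipy, OpenCV 4.12 (cv2) and the standard library are available. Lean on these libraries where they do the work, as an engineer would, in place of code of your own. Each camera call takes 0.05 s, during which the arm holds its last target. There are 200 camera calls.

TASK

One of the three brass pins on the round sample stage stands higher than the other two by a few millimetres. Take the orange probe and touch its foot gently to each pin to find the high one, press that one down until it is level with the other two, and stand the probe upright on the bench again. Then take the round target carrier by its knob and set it gently on the three pins, centred on the stage, so that it lies level, without pressing down on it; do not touch the stage with bare fingers, press hard on the pins, or disturb the bottle, vial and mouse.

Things in the scene. Friction and masses are not known exactly. Their poses are not given: they have to be found in the camera images.
- stage_center (a point): Centre of the top of a fixed round grey sample stage (plinth), 46 mm above its foot; 188 mm diameter at the foot, 176 mm above. z axis up. A dark steel deck in it, 164 mm diameter, its face set 0 to 8 mm above this point (unknown), carries three brass pins 58 mm from the centre, 120 degrees apart; all pins shift in height with the deck.
- seat_a (a point): On the axis of one of the three brass pins, at the level of the plinth's top; it does not move with the pin. Pin: vertical cylinder, 22 mm diameter, flat top 14 to 22 mm above this point, the high one 3.5 to 5 mm higher still. Held by friction: stands firm up to 16 N, slides down at about 18 to 20 N under slow pressing, stays there (no spring). It can go at least 3 mm below the common level.
- seat_b (a point): On the axis of one of the three brass pins, at the level of the plinth's top; it does not move with the pin. Pin: vertical cylinder, 22 mm diameter, flat top 14 to 22 mm above this point, the high one 3.5 to 5 mm higher still. Held by friction: stands firm up to 16 N, slides down at about 18 to 20 N under slow pressing, stays there (no spring). It can go at least 3 mm below the common level.
- seat_c (a point): On the axis of one of the three brass pins, at the level of the plinth's top; it does not move with the pin. Pin: vertical cylinder, 22 mm diameter, flat top 14 to 22 mm above this point, the high one 3.5 to 5 mm higher still. Held by friction: stands firm up to 16 N, slides down at about 18 to 20 N under slow pressing, stays there (no spring). It can go at least 3 mm below the common level.
- stage: The same stage with its deck and pins. Origin at the centre of its foot, 46 mm below stage_center; z up. A black connector box, 31 mm high, sticks out to 107 mm from the centre on its -x side.
- probe_center (a point): Hand probe standing upright and loose on the bench, 85 mm high, 120 g: orange round handle 26 mm diameter over the upper 65 mm, steel foot 20 mm diameter with a flat end below. This point is on its axis, half-way up, 42.5 mm above the foot's end; z axis up along the probe.
- probe: The same probe; origin at the centre of its foot's end, z up.
- carrier_knob (a point): Target carrier lying loose on the bench, 250 g: flat aluminium disc 150 mm diameter, 5 mm thick, with dark sample spots, and in its middle a blue knob 26 mm diameter from 18 to 50 mm above the disc's underside on an 18 mm diameter stem. This point is in the middle of the knob, 34 mm above the disc's underside; z axis up, square to the disc.
- carrier: The same carrier; origin at the centre of the disc's underside, z up.
- solvent_bottle: Bystander: amber bottle with blue cap, 60 mm diameter, 130 mm high, origin at the centre of its underside.
- vial: Bystander: small amber vial with white cap, 26 mm diameter, 45 mm high, origin at the centre of its underside.
- mouse: Bystander: red and black computer mouse, 100 x 60 x 34 mm, origin at the centre of its underside.
Not all that is in view belongs to the job. What is meant by the probe is not pink or purple, and is the smaller of those in its own colour.

How it is judged:
On the way, in this order (a step that is already met when the one before it is completed fails the run):
1. the probe is pressed on a pin of the stage (over 9 N) (contact force between probe and stage above 9 N), for 0.02 s.
2. the probe stands upright on the bench, released (angle between probe_center's own z axis and vertical below 0.1 rad and height (world z) of probe_center between 0.0385 and 0.0465 m and contact force between the fingers and probe below 0.05 N), for 0.2 s.
3. the carrier rests on the stage's pins, released, centred (contact force between carrier and stage above 0.8 N and contact force between the fingers and carrier below 0.05 N and horizontal distance between carrier_knob and stage_center below 0.012 m), for 0.2 s.
At the end, for the whole second after the job is handed in: The carrier rests released on the stage's pins, its axis within 12 mm of the stage's centre, tilted less than 0.02 rad (about 1.8 mm between pin heights), its underside more than 52 mm above the stage's foot; the probe stands released and upright (within 0.1 rad) on the bench; both at rest (all of step 2 and all of step 3 and angle between carrier_knob's own z axis and vertical below 0.02 rad and z of carrier in the frame of stage above 0.052 m and linear speed of each of carrier, probe below 0.01 m/s); the robot touches nothing.
It fails at once if the probe bears on the stage with more than 25 N (contact force between probe and stage above 25 N).
It fails at once if the carrier is pressed or dropped on the stage with more than 16 N (contact force between carrier and stage above 16 N).
It fails at once if the stage or its pins are touched with bare fingers or arm (over 1 N) (contact force between any of the fingers, the arm and stage above 1 N).
It fails at once if the bottle, vial or mouse is moved more than 20 mm (distance of any of solvent_bottle, vial, mouse from where it was at the start of the episode above 0.02 m).
It also fails if it takes over 67 s, if anything falls off the work surface, if the arm or the gripper's body presses on something with over 40 N, if the wrist force passes 120 N, or if a joint passes its speed limit or range.

## Working session

There is one attempt and no reset: what is moved stays moved. The work goes in short steps, Python scripts to look and compute and a tool call to move; the robot and the scene stay as the last step left them, time stands still between calls to the robot, and variables do not carry over. Pictures are saved under pics/ and viewed, at most 10 in all, crops included, and the job is handed in when it is done.

Besides the shell and the picture viewer there is one more tool, called after "Emit:" in YAML: its name, and indented under it one key for each argument. step_arm: Moves the arm, as the interface text tells. Its arguments: {"type":"object","properties":{"series":{"type":"array"},"force":{"type":"number"}},"required":["series"]}

```bash
mkdir -p pics
cat > h.py <<'E'
import numpy as np, cv2
from plant import r
def snap(n,f):
    p,d=r.snapshot(n); cv2.imwrite(f'pics/{f}.png',p); np.save(f'pics/{f}.npy',d); return p,d
def ray(n,u,v):
    c=r.get_calibration(n); P=np.array(c['pose'])
    x=cv2.undistortPoints(np.array([[[u,v]]],float),np.array(c['intrinsics']),np.array(c['dist_coeffs']))[0,0]
    return P[:3,3],P[:3,:3]@np.array([x[0],-x[1],-1.])
def pt(n,u,v,d):
    o,k=ray(n,u,v); return o+k*d
def onz(n,u,v,z):
    o,k=ray(n,u,v); return o+k*(z-o[2])/k[2]
def tri(n1,p1,n2,p2):
    o,k=ray(n1,*p1); q,l=ray(n2,*p2)
    s=np.linalg.lstsq(np.c_[k,-l],q-o,rcond=None)[0]; a=o+k*s[0]; b=q+l*s[1]
    return (a+b)/2,np.linalg.norm(a-b)
E
python3 - <<'E'
from h import *
np.set_printoptions(precision=4,suppress=True)
for n in('side','top'):
    snap(n,n+'0'); print(n,r.get_calibration(n))
print(r.get_state())
E
```

```text
side {'intrinsics': array([[473.9348,   0.    , 320.6798],
       [  0.    , 473.9348, 200.8053],
       [  0.    ,   0.    ,   1.    ]]), 'dist_coeffs': array([-0.038,  0.   ,  0.   ,  0.   ,  0.   ]), 'pose': array([[ 0.9833,  0.1128, -0.1432,  0.4745],
       [-0.1816,  0.5391, -0.8224, -0.885 ],
       [-0.0155,  0.8347,  0.5505,  0.6375],
       [ 0.    ,  0.    ,  0.    ,  1.    ]])}
top {'intrinsics': array([[410.5024,   0.    , 315.9384],
       [  0.    , 410.5024, 200.7656],
       [  0.    ,   0.    ,   1.    ]]), 'dist_coeffs': array([0.0277, 0.    , 0.    , 0.    , 0.    ]), 'pose': array([[-0.0192,  0.9975, -0.0677,  0.5444],
       [-0.9998, -0.0185,  0.0111, -0.0105],
       [ 0.0098,  0.0679,  0.9976,  1.0475],
       [ 0.    ,  0.    ,  0.    ,  1.    ]])}
{'clock': 0.1, 'q': array([ 1.1538,  0.6899, -0.1945,  1.5662,  0.1573,  0.9025, -0.2151]), 'qd': array([ 0.0002, -0.0004, -0.0001, -0.002 , -0.0001, -0.    ,  0.001 ]), 'joint_torque': array([ -0.0027, -52.8492,  -1.2716, -15.3835,  -0.0526,   0.002 ,
         0.0001]), 'tool_pos': array([ 0.272 , -0.5621,  0.238 ]), 'eef_rot': array([ 0.9747,  0.2235, -0.0002, -0.0008]), 'contact_force': array([ 0.0433,  0.1774, -0.8007]), 'moment': array([-0.0514, -0.0626,  0.0323]), 'finger_force': 0.0, 'opening': 1.0010075964809106}
```

View pics/top0.png

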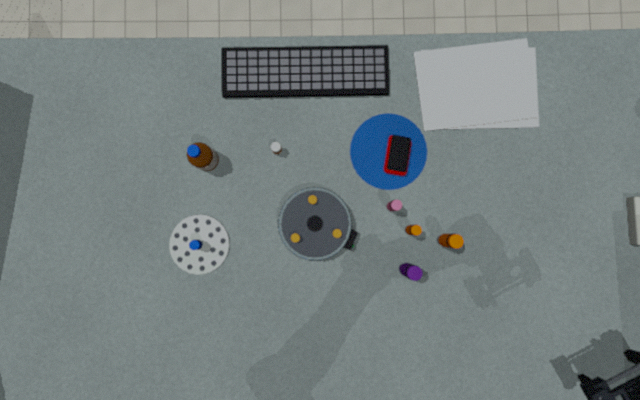

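View pics/side0.png

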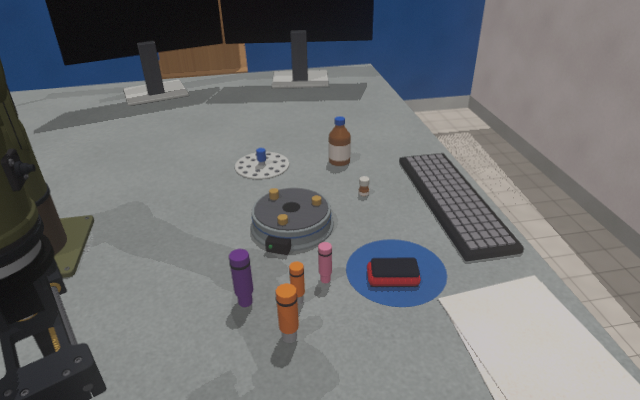

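The top view shows pins at about (312,200), (337,234) and (295,238), with the connector box at (350,239). The carrier knob is at (196,244), the bottle at (200,155), the vial at (276,148) and the mouse at (398,155).

Probe candidates in the top view are orange (414,230), larger orange (455,241), pink (396,205) and purple (413,271). The one meant should be the smaller orange, at (414,230) top and (297,280) side. I'll confirm it in one enlarged crop.

Run:
```python
from h import *
t=cv2.imread('pics/top0.png'); s=cv2.imread('pics/side0.png')
a=cv2.resize(t[180:290,265:475],None,fx=3.8,fy=3.8,interpolation=cv2.INTER_CUBIC)[:, :798]
cv2.imwrite('pics/topcrop.png',a)
b=cv2.resize(s[140:350,220:420],None,fx=2.8,fy=2.8,interpolation=cv2.INTER_CUBIC)
cv2.imwrite('pics/sidecrop.png',b)
d=np.load('pics/top0.npy')
print([d[v,u] for u,v in((312,200),(337,234),(295,238),(414,230),(455,241),(196,244),(315,212))])
```

```text
[np.float32(0.98654664), np.float32(0.982228), np.float32(0.9751819), np.float32(0.9612569), np.float32(0.93411946), np.float32(0.99121916), np.float32(0.9995563)]
```

View pics/topcrop.png

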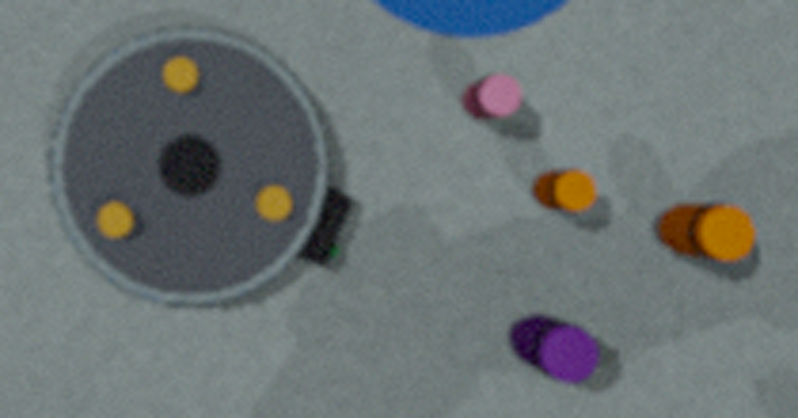

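View pics/sidecrop.png

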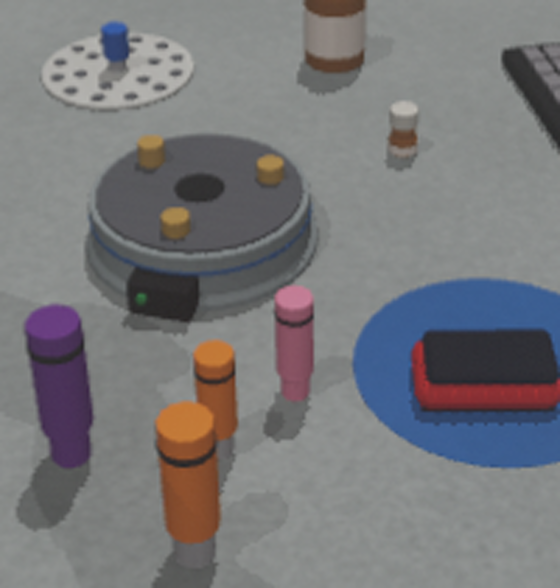

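The enlarged crops confirm it: the small orange probe is at topcrop (576,191) and sidecrop (215,354), and the big orange at (726,234) is clearly taller and thicker. Next I triangulate.

Run:
```python
from h import *
np.set_printoptions(precision=4,suppress=True)
T=lambda x,y:((x+.5)/3.8-.5+265,(y+.5)/3.8-.5+180)
S=lambda x,y:((x+.5)/2.8-.5+220,(y+.5)/2.8-.5+140)
for n,a,b in(('probe',T(576,191),S(215,354)),('pink',T(500,96),S(294,301)),('bigor',T(726,234),S(187,420)),('purple',T(570,353),S(55,322)),
 ('P1',T(181,75),S(270,162)),('P2',T(274,203),S(175,216)),('P3',T(115,219),S(150,144)),('hole',T(190,165),S(200,187)),('knob',(196,244),S(115,30)),
 ('bottle',(194,151),(340,120)),('vial',(277,147),(364,180))):
    print(n,*tri('top',a,'side',b))
# refine w/ colour blobs: depth points
for cam in('top','side'):
    p=cv2.imread(f'pics/{cam}0.png'); d=np.load(f'pics/{cam}0.npy')
    v,u=np.mgrid[0:400,0:640]; c=r.get_calibration(cam); P=np.array(c['pose'])
    x=cv2.undistortPoints(np.stack([u,v],-1).reshape(-1,1,2).astype(float),np.array(c['intrinsics']),np.array(c['dist_coeffs']))[:,0]
    D=d.reshape(-1,1); W=(P[:3,:3]@(np.c_[x[:,0],-x[:,1],-np.ones(len(x))]*D).T).T+P[:3,3]
    W=W.reshape(400,640,3); np.save(f'pics/{cam}W.npy',W)
    hsv=cv2.cvtColor(p,cv2.COLOR_BGR2HSV); 
    m=((hsv[...,0]>8)&(hsv[...,0]<28)&(hsv[...,1]>140)&(hsv[...,2]>90)).astype(np.uint8)
    k,l,st,ce=cv2.connectedComponentsWithStats(m)
    for i in range(1,k):
        if st[i,4]>25: 
            w=W[l==i]; w=w[np.isfinite(w).all(1)]; zt=np.percentile(w[:,2],90); q=w[w[:,2]>zt-.006]
            print(cam,ce[i],st[i,4],'ztop',zt,'ctr',q.mean(0), 'med',np.median(q[:,2]))
```

```text
probe [ 0.538  -0.2547  0.0843] 0.0017934951169025844
pink [ 0.5973 -0.2103  0.0821] 0.0011739932843102307
bigor [ 0.5113 -0.3368  0.1104] 0.0024882755473846253
purple [ 0.4424 -0.24    0.1142] 0.001277166037456522
P1 [ 0.6155 -0.0127  0.0637] 0.0014552837030308947
P2 [ 0.5333 -0.0697  0.0626] 0.0007741085954253592
P3 [0.525  0.0304 0.0658] 0.00016800469669814178
hole [ 0.5585 -0.0174  0.0507] 0.0009124222225444739
knob [0.5135 0.2689 0.05  ] 0.0004997398668356589
bottle [0.7266 0.2523 0.125 ] 0.0036687995479480796
vial [0.7483 0.0719 0.043 ] 0.0015811171396647708
top [312.0667 199.4   ] 60 ztop 0.06479143822268468 ctr [ 0.615  -0.0114  0.0632] med 0.06330363045328424
top [414.0796 229.5841] 113 ztop 0.08740571849084085 ctr [ 0.5381 -0.2479  0.1088] med 0.08566370504157383
top [336.7419 232.9355] 62 ztop 0.06605208071478563 ctr [ 0.5334 -0.0679  0.0824] med 0.0639700654496953
top [294.9355 237.3871] 62 ztop 0.07041380695593263 ctr [0.525  0.031  0.0684] med 0.06859180720253966
top [442.8308 238.5231] 65 ztop 0.07910010305475244 ctr [ 0.5171 -0.324   0.0781] med 0.07694455035161019
top [455.2652 240.8674] 181 ztop 0.1131125050839733 ctr [ 0.5117 -0.3341  0.1169] med 0.11120168236809402
side [296.0385 268.0962] 156 ztop 0.08645888813535557 ctr [ 0.5376 -0.2573  0.085 ] med 0.08522251739757036
side [290.3031 290.2595] 551 ztop 0.11147811944968677 ctr [ 0.5106 -0.3425  0.1123] med 0.11070434253551009
side [287.988 318.506] 498 ztop 0.08403712340402383 ctr [ 0.5099 -0.3559  0.0893] med 0.08398932931294223
```

The probe's axis is at (0.538,-0.255) with its top at 85 mm. The stage centre is about (0.558,-0.017), and the pins fit a 58 mm radius. Pin P3 at (0.525,0.030) looks high. I'm moving above the probe, with the closing axis near 121°, clear of its neighbours.

Emit:
step_arm:
  series:
    - [22,26,0,0,0,0.01,0]
    - [22,26,0,0,0,0.01,0]
    - [22,26,0,0,0,0.01,0]
    - [22,26,0,0,0,0.01,0]
    - [22,26,0,0,0,0.01,0]
    - [22,26,0,0,0,0.01,0]
    - [22,26,0,0,0,0.01,0]
    - [22,26,0,0,0,0.01,0]
    - [22,26,0,0,0,0.01,0]
    - [22,26,0,0,0,0,0]
    - [22,26,0,0,0,0,0]
    - [22,21,0,0,0,0,0]
    - [0,0,-20,0,0,0,0]
    - [0,0,-20,0,0,0,0]
    - [0,0,0,0,0,0,0]
  force: 30

```text
clock: 1.6
tool_pos: [0.5344, -0.2546, 0.1961]
eef_rot: [0.964, 0.267, -0.003, -0.002]
contact_force: [-2.4, -0.5, -0.0]
opening: 0.999
finger_force: 0.0
```

Emit:
step_arm:
  series:
    - [4,0,-30,0,0,0,0]
    - [0,0,-30,0,0,0,0]
    - [0,0,-30,0,0,0,0]
    - [0,0,-30,0,0,0,0]
    - [0,0,-23,0,0,0,0]
    - [0,0,0,0,0,0,0]
    - [0,0,0,0,0,0,0]

```text
clock: 2.3
tool_pos: [0.5407, -0.2559, 0.0565]
eef_rot: [0.964, 0.267, 0.0, 0.0]
contact_force: [-0.1, 0.3, -0.4]
opening: 1.0
finger_force: 0.0
```

Run:
```python
from h import *
p,d=snap('side','side1'); q,d2=snap('top','top1')
a=cv2.resize(p[190:350,200:380],None,fx=3,fy=3,interpolation=cv2.INTER_CUBIC)
cv2.imwrite('pics/c1.png',a)
print(r.get_state()['tool_pos'])
```

```text
[ 0.54147124 -0.25618976  0.05743417]
```

View pics/c1.png

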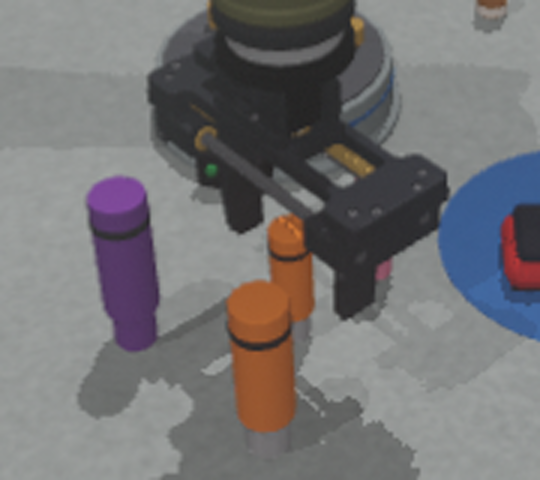

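The side crop shows the fingers straddling the small orange probe (crop 290,250), clear of the purple and large orange ones. I'm adjusting slightly and closing.

Emit:
step_arm:
  series:
    - [-3,1,-3,0,0,0,0]
    - [0,0,0,0,0,0,0.3]
    - [0,0,0,0,0,0,0.6]
    - [0,0,0,0,0,0,0.9]
    - [0,0,0,0,0,0,1]
    - [0,0,0,0,0,0,1]
    - [0,0,0,0,0,0,1]
    - [0,0,0,0,0,0,1]
    - [0,0,0,0,0,0,1]
  force: 45

```text
clock: 3.3
tool_pos: [0.5373, -0.2545, 0.0527]
eef_rot: [0.964, 0.267, -0.0, -0.0]
contact_force: [1.1, -0.1, -0.3]
opening: 0.3
finger_force: 0.0
```

Emit:
step_arm:
  series:
    - [0,0,0,0,0,0,1]
    - [0,0,0,0,0,0,1]
    - [0,0,0,0,0,0,1]
    - [0,0,0,0,0,0,1]

```text
clock: 3.7
tool_pos: [0.5373, -0.2546, 0.0527]
eef_rot: [0.964, 0.267, -0.0, 0.0]
contact_force: [0.5, -0.5, -1.4]
opening: 0.284
finger_force: 45.0
```

Emit:
step_arm:
  series:
    - [0,0,20,0,0,0,1]
    - [0,0,35,0,0,0,1]
    - [0,0,40,0,0,0,1]
    - [-1,30,0,0,0,0,1]
    - [-1,35,0,0,0,0,1]
    - [-1,40,0,0,0,0,1]
    - [-1,40,0,0,0,0,1]
    - [0,30,0,0,0,0,1]
    - [0,10,0,0,0,0,1]
    - [0,0,-10,0,0,0,1]
    - [0,0,-8,0,0,0,1]
    - [0,0,0,0,0,0,1]
    - [0,0,0,0,0,0,1]

```text
clock: 5.0
tool_pos: [0.5329, -0.0715, 0.1291]
eef_rot: [0.964, 0.266, -0.001, 0.0]
contact_force: [0.1, 0.2, -1.6]
opening: 0.283
finger_force: 45.0
```

Run:
```python
from h import *
p,d=snap('side','side2')
cv2.imwrite('pics/c2.png',cv2.resize(p[120:260,220:380],None,fx=4.5,fy=4,interpolation=cv2.INTER_CUBIC))
s=r.get_state();print(s['tool_pos'],s['contact_force'],s['moment'])
```

```text
[ 0.53318317 -0.07115171  0.12947518] [-0.83788552 -0.09609681 -1.12079399] [ 0.00673672 -0.0624037  -0.01496235]
```

View pics/c2.png

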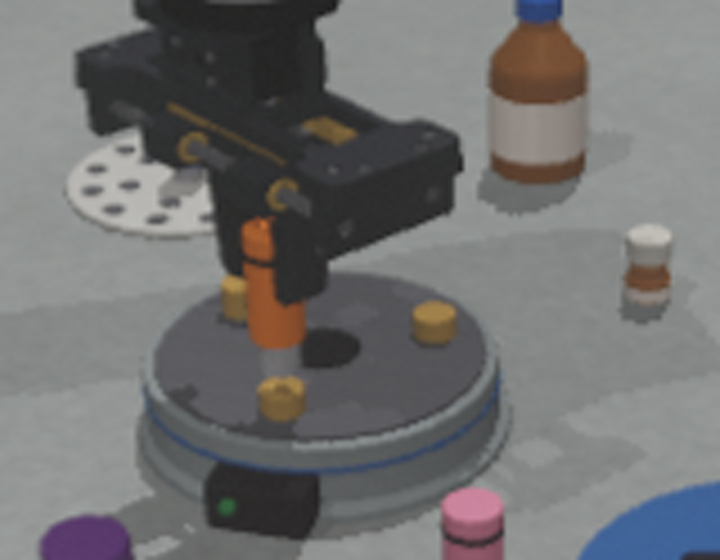

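The crop shows the foot (280,375) directly above the near pin P2 (281,395). I'm lowering slowly to touch.

Emit:
step_arm:
  series:
    - [0,1,-4,0,0,0,1]
    - [0,0,-4,0,0,0,1]
    - [0,0,-1,0,0,0,1]
    - [0,0,-0.5,0,0,0,1]
    - [0,0,-0.5,0,0,0,1]
    - [0,0,0,0,0,0,1]

```text
clock: 5.65
tool_pos: [0.5334, -0.0686, 0.1198]
eef_rot: [0.964, 0.267, 0.0, 0.0]
contact_force: [0.7, -0.5, -1.6]
opening: 0.279
finger_force: 45.0
```

Emit:
step_arm:
  series:
    - [0,0,-0.5,0,0,0,1]
    - [0,0,-0.5,0,0,0,1]
    - [0,0,0,0,0,0,1]
    - [0,0,0,0,0,0,1]

```text
clock: 6.05
tool_pos: [0.5333, -0.0686, 0.1188]
eef_rot: [0.964, 0.267, 0.0, 0.0]
contact_force: [-0.4, -0.3, -1.1]
opening: 0.283
finger_force: 45.0
```

Emit:
step_arm:
  series:
    - [0,0,-0.5,0,0,0,1]
    - [0,0,-0.5,0,0,0,1]
    - [0,0,0,0,0,0,1]
    - [0,0,0,0,0,0,1]

```text
clock: 6.45
tool_pos: [0.5333, -0.0686, 0.1177]
eef_rot: [0.964, 0.267, -0.0, 0.0]
contact_force: [0.5, -0.0, -1.0]
opening: 0.283
finger_force: 45.0
```

Emit:
step_arm:
  series:
    - [0,0,-0.4,0,0,0,1]
    - [0,0,-0.4,0,0,0,1]
    - [0,0,0,0,0,0,1]
    - [0,0,0,0,0,0,1]

```text
clock: 6.85
tool_pos: [0.5333, -0.0686, 0.1169]
eef_rot: [0.964, 0.267, 0.0, 0.0]
contact_force: [0.4, 0.4, -2.3]
opening: 0.287
finger_force: 45.0
```

Emit:
step_arm:
  series:
    - [0,0,-0.4,0,0,0,1]
    - [0,0,-0.4,0,0,0,1]
    - [0,0,0,0,0,0,1]
    - [0,0,0,0,0,0,1]

```text
clock: 7.25
tool_pos: [0.5333, -0.0686, 0.1161]
eef_rot: [0.964, 0.267, 0.0, 0.0]
contact_force: [-0.6, -0.4, -1.7]
opening: 0.284
finger_force: 45.0
```

Emit:
step_arm:
  series:
    - [0,0,-0.4,0,0,0,1]
    - [0,0,-0.4,0,0,0,1]
    - [0,0,0,0,0,0,1]
    - [0,0,0,0,0,0,1]

```text
clock: 7.65
tool_pos: [0.5334, -0.0686, 0.1154]
eef_rot: [0.964, 0.267, 0.0, 0.0]
contact_force: [0.4, -0.7, -1.7]
opening: 0.279
finger_force: 45.0
```

Emit:
step_arm:
  series:
    - [0,0,-0.4,0,0,0,1]
    - [0,0,-0.4,0,0,0,1]
    - [0,0,0,0,0,0,1]
    - [0,0,0,0,0,0,1]

```text
clock: 8.05
tool_pos: [0.5336, -0.0685, 0.1152]
eef_rot: [0.964, 0.267, 0.0, 0.0]
contact_force: [-1.6, 1.7, 4.9]
opening: 0.282
finger_force: 45.0
```

P2 touched at TCP z≈0.1152, with about 6 N for 0.6 mm of overtravel, so the stiffness is about 10 N/mm. On to P1.

Emit:
step_arm:
  series:
    - [0,0,6,0,0,0,1]
    - [0,0,8,0,0,0,1]
    - [22,16,0,0,0,0,1]
    - [28,20,0,0,0,0,1]
    - [24,16,0,0,0,0,1]
    - [8,4,0,0,0,0,1]
    - [0,0,-5,0,0,0,1]
    - [0,0,-3,0,0,0,1]
    - [0,0,-0.8,0,0,0,1]
    - [0,0,-0.8,0,0,0,1]
    - [0,0,0,0,0,0,1]
    - [0,0,0,0,0,0,1]

```text
clock: 9.25
tool_pos: [0.6152, -0.0129, 0.1191]
eef_rot: [0.964, 0.267, -0.0, 0.0]
contact_force: [-0.7, 0.2, -1.3]
opening: 0.285
finger_force: 45.0
```

Emit:
step_arm:
  series:
    - [0,0,-0.5,0,0,0,1]
    - [0,0,-0.5,0,0,0,1]
    - [0,0,0,0,0,0,1]
    - [0,0,0,0,0,0,1]

```text
clock: 9.65
tool_pos: [0.6153, -0.0125, 0.1179]
eef_rot: [0.964, 0.267, 0.0, 0.0]
contact_force: [0.9, 0.9, -0.3]
opening: 0.282
finger_force: 45.0
```

Emit:
step_arm:
  series:
    - [0,0,-0.5,0,0,0,1]
    - [0,0,-0.5,0,0,0,1]
    - [0,0,-0.5,0,0,0,1]
    - [0,0,-0.4,0,0,0,1]
    - [0,0,0,0,0,0,1]
    - [0,0,0,0,0,0,1]

```text
clock: 10.25
tool_pos: [0.6153, -0.0126, 0.116]
eef_rot: [0.964, 0.267, 0.0, 0.0]
contact_force: [0.1, -0.4, -1.3]
opening: 0.283
finger_force: 45.0
```

Emit:
step_arm:
  series:
    - [0,0,-0.4,0,0,0,1]
    - [0,0,-0.4,0,0,0,1]
    - [0,0,-0.4,0,0,0,1]
    - [0,0,0,0,0,0,1]
    - [0,0,0,0,0,0,1]

```text
clock: 10.75
tool_pos: [0.6156, -0.0125, 0.1153]
eef_rot: [0.964, 0.267, 0.0, 0.0]
contact_force: [-0.6, 1.4, 5.7]
opening: 0.282
finger_force: 45.0
```

P1 is level with P2, with contact at 0.1153. P3 must be the high one, so I touch it gently.

Emit:
step_arm:
  series:
    - [0,0,6,0,0,0,1]
    - [0,0,8,0,0,0,1]
    - [-22,10,0,0,0,0,1]
    - [-30,14,0,0,0,0,1]
    - [-28,14,0,0,0,0,1]
    - [-10,5,0,0,0,0,1]
    - [0,0,-4,0,0,0,1]
    - [0,0,-3,0,0,0,1]
    - [0,0,-0.5,0,0,0,1]
    - [0,0,-0.5,0,0,0,1]
    - [0,0,0,0,0,0,1]
    - [0,0,0,0,0,0,1]

```text
clock: 11.95
tool_pos: [0.5257, 0.0302, 0.1208]
eef_rot: [0.964, 0.267, 0.0, 0.0]
contact_force: [-1.2, -0.4, -1.3]
opening: 0.28
finger_force: 45.0
```

Emit:
step_arm:
  series:
    - [0,0,-0.4,0,0,0,1]
    - [0,0,-0.4,0,0,0,1]
    - [0,0,-0.4,0,0,0,1]
    - [0,0,0,0,0,0,1]
    - [0,0,0,0,0,0,1]

```text
clock: 12.45
tool_pos: [0.5258, 0.0304, 0.1204]
eef_rot: [0.964, 0.267, 0.001, 0.0]
contact_force: [0.2, 0.7, 5.7]
opening: 0.282
finger_force: 45.0
```

P3 is about 5.1 mm high, with contact at 0.1204. I'm pressing it slowly.

Emit:
step_arm:
  series:
    - [0,0,-0.2,0,0,0,1]
    - [0,0,-0.2,0,0,0,1]
    - [0,0,-0.2,0,0,0,1]
    - [0,0,-0.2,0,0,0,1]
    - [0,0,0,0,0,0,1]
  force: 58

```text
clock: 12.95
tool_pos: [0.526, 0.0306, 0.1204]
eef_rot: [0.964, 0.267, 0.001, 0.0]
contact_force: [-1.8, -0.5, 12.5]
opening: 0.282
finger_force: 58.0
```

Emit:
step_arm:
  series:
    - [0,0,-0.2,0,0,0,1]
    - [0,0,-0.2,0,0,0,1]
    - [0,0,-0.2,0,0,0,1]
    - [0,0,-0.2,0,0,0,1]

```text
clock: 13.35
tool_pos: [0.5261, 0.0306, 0.1199]
eef_rot: [0.964, 0.267, 0.001, 0.0]
contact_force: [-2.0, 0.7, 16.1]
opening: 0.279
finger_force: 58.0
```

Emit:
step_arm:
  series:
    - [0,0,-0.2,0,0,0,1]
    - [0,0,-0.2,0,0,0,1]
    - [0,0,-0.2,0,0,0,1]
    - [0,0,-0.2,0,0,0,1]
    - [0,0,-0.2,0,0,0,1]

```text
clock: 13.85
tool_pos: [0.5262, 0.0306, 0.119]
eef_rot: [0.964, 0.267, 0.001, 0.0]
contact_force: [-2.8, 0.4, 16.5]
opening: 0.28
finger_force: 58.0
```

Sliding steadily at about 18 N.

Emit:
step_arm:
  series:
    - [0,0,-0.2,0,0,0,1]
    - [0,0,-0.2,0,0,0,1]
    - [0,0,-0.2,0,0,0,1]
    - [0,0,-0.2,0,0,0,1]
    - [0,0,-0.2,0,0,0,1]
    - [0,0,-0.2,0,0,0,1]
    - [0,0,-0.2,0,0,0,1]
    - [0,0,-0.2,0,0,0,1]
    - [0,0,-0.2,0,0,0,1]
    - [0,0,-0.2,0,0,0,1]

```text
clock: 14.85
tool_pos: [0.5261, 0.0306, 0.1169]
eef_rot: [0.964, 0.267, 0.001, 0.0]
contact_force: [-2.4, 0.1, 16.2]
opening: 0.284
finger_force: 58.0
```

Emit:
step_arm:
  series:
    - [0,0,-0.2,0,0,0,1]
    - [0,0,-0.2,0,0,0,1]
    - [0,0,-0.2,0,0,0,1]
    - [0,0,-0.2,0,0,0,1]
    - [0,0,-0.2,0,0,0,1]
    - [0,0,-0.2,0,0,0,1]
    - [0,0,-0.2,0,0,0,1]
    - [0,0,0,0,0,0,1]

```text
clock: 15.65
tool_pos: [0.5261, 0.0306, 0.1155]
eef_rot: [0.964, 0.267, 0.001, 0.0]
contact_force: [-2.7, -0.0, 15.9]
opening: 0.276
finger_force: 58.0
```

Re-touching P2 checks whether the probe slipped in the grip.

Emit:
step_arm:
  series:
    - [0,0,6,0,0,0,1]
    - [0,0,8,0,0,0,1]
    - [1,-12,0,0,0,0,1]
    - [3,-35,0,0,0,0,1]
    - [3,-35,0,0,0,0,1]
    - [1,-17,0,0,0,0,1]
    - [0,0,-6,0,0,0,1]
    - [0,0,-4,0,0,0,1]
    - [0,0,-1,0,0,0,1]
    - [0,0,-1,0,0,0,1]
    - [0,0,-0.3,0,0,0,1]
    - [0,0,0,0,0,0,1]
    - [0,0,0,0,0,0,1]

```text
clock: 16.95
tool_pos: [0.5335, -0.0684, 0.1154]
eef_rot: [0.964, 0.267, 0.0, 0.0]
contact_force: [0.1, 0.6, -1.1]
opening: 0.278
finger_force: 58.0
```

Emit:
step_arm:
  series:
    - [0,0,-0.3,0,0,0,1]
    - [0,0,-0.3,0,0,0,1]
    - [0,0,-0.2,0,0,0,1]
    - [0,0,0,0,0,0,1]
    - [0,0,0,0,0,0,1]

```text
clock: 17.45
tool_pos: [0.5337, -0.0684, 0.1152]
eef_rot: [0.964, 0.267, 0.001, 0.0]
contact_force: [-1.6, 1.2, 6.6]
opening: 0.277
finger_force: 58.0
```

No slip (contact again at 0.1152), so P3 is within about 0.3 mm of the others. Now I return the probe to its old place.

Emit:
step_arm:
  series:
    - [0,0,6,0,0,0,1]
    - [0,0,10,0,0,0,1]
    - [0,-12,0,0,0,0,1]
    - [1,-35,0,0,0,0,1]
    - [1,-40,0,0,0,0,1]
    - [1,-45,0,0,0,0,1]
    - [1,-40,0,0,0,0,1]
    - [0,-14,0,0,0,0,1]
    - [0,0,-15,0,0,0,1]
    - [0,0,-25,0,0,0,1]
    - [0,0,-20,0,0,0,1]
    - [0,0,-10,0,0,0,1]
    - [0,0,-4,0,0,0,1]
    - [0,0,0,0,0,0,1]
    - [0,0,0,0,0,0,1]

```text
clock: 18.95
tool_pos: [0.5379, -0.2548, 0.0574]
eef_rot: [0.964, 0.267, 0.001, 0.0]
contact_force: [-0.1, -0.2, -0.7]
opening: 0.284
finger_force: 58.0
```

Emit:
step_arm:
  series:
    - [0,0,-1.5,0,0,0,1]
    - [0,0,-1.5,0,0,0,1]
    - [0,0,-0.8,0,0,0,1]
    - [0,0,-0.6,0,0,0,1]
    - [0,0,-0.4,0,0,0,1]
    - [0,0,-0.2,0,0,0,1]
    - [0,0,0,0,0,0,1]
    - [0,0,0,0,0,0,1]

```text
clock: 19.75
tool_pos: [0.5376, -0.2545, 0.0526]
eef_rot: [0.964, 0.267, 0.0, 0.0]
contact_force: [-1.9, 0.9, 7.8]
opening: 0.277
finger_force: 58.0
```

Emit:
step_arm:
  series:
    - [0,0,0.7,0,0,0,1]
    - [0,0,0,0,0,0,1]
    - [0,0,0,0,0,0,0.6]
    - [0,0,0,0,0,0,0.4]
    - [0,0,0,0,0,0,0.2]
    - [0,0,0,0,0,0,0]
    - [0,0,0,0,0,0,0]
    - [0,0,0,0,0,0,0]
    - [0,0,0,0,0,0,0]
    - [0,0,0,0,0,0,0]
  force: 10

```text
clock: 20.75
tool_pos: [0.5374, -0.2546, 0.0523]
eef_rot: [0.964, 0.267, 0.0, 0.0]
contact_force: [-0.0, -1.0, 0.2]
opening: 0.985
finger_force: 0.0
```

Emit:
step_arm:
  series:
    - [0,0,20,0,0,0,0]
    - [0,0,40,0,0,0,0]
    - [0,0,40,0,0,0,0]
    - [0,20,30,0,0,0,0]
    - [-2,40,0,0,0,0,0]
    - [-2,40,0,0,0,0,0]
    - [-2,40,0,0,0,0,0]
    - [-2,40,0,0,0,0,0]
    - [-2,40,0,0,0,0,0]
    - [-2,40,0,0,0,0,0]
    - [-2,40,0,0,0,0,0]
    - [-2,40,0,0,0,0,0]
    - [-2,40,0,0,0,0,0]
    - [-2,40,0,0,0,0,0]
    - [-2,40,0,0,0,0,0]
    - [-2,40,0,0,0,0,0]
    - [0,23,0,0,0,0,0]
    - [0,0,0,0,0,0,0]
    - [0,0,0,0,0,0,0]

```text
clock: 22.65
tool_pos: [0.5131, 0.2678, 0.1821]
eef_rot: [0.964, 0.267, -0.0, 0.001]
contact_force: [-0.1, -0.4, -0.6]
opening: 0.999
finger_force: 0.0
```

Run:
```python
from h import *
p,d=snap('side','side3')
cv2.imwrite('pics/c3.png',cv2.resize(p[80:360,200:440],None,fx=2,fy=2,interpolation=cv2.INTER_CUBIC))
print(r.get_state()['tool_pos'])
```

```text
[0.51342686 0.26656605 0.18209635]
```

View pics/c3.png

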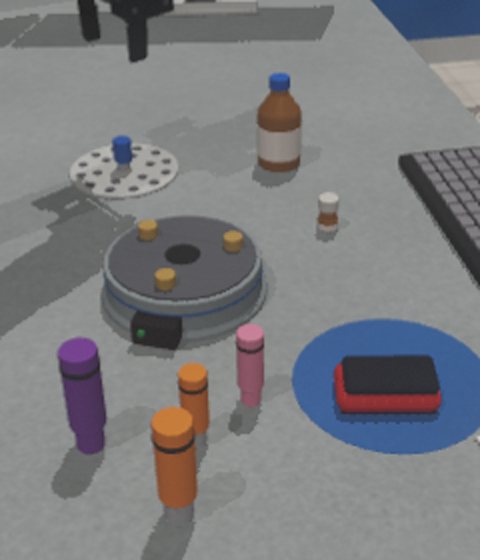

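The probe stands upright at crop (193,398), the bystanders are untouched, and the carrier's knob is at (122,150). I'm descending on the knob.

Emit:
step_arm:
  series:
    - [0,2,-25,0,0,0,0]
    - [0,0,-40,0,0,0,0]
    - [0,0,-40,0,0,0,0]
    - [0,0,-30,0,0,0,0]
    - [0,0,-20,0,0,0,0]
    - [0,0,-9,0,0,0,0]
    - [0,0,0,0,0,0,0]
    - [0,0,0,0,0,0,0]

```text
clock: 23.5
tool_pos: [0.5142, 0.2698, 0.0192]
eef_rot: [0.964, 0.267, 0.001, 0.0]
contact_force: [0.6, -1.1, 0.7]
opening: 0.997
finger_force: 0.0
```

Emit:
step_arm:
  series:
    - [0,0,-2,0,0,0,0.2]
    - [0,0,0,0,0,0,0.4]
    - [0,0,0,0,0,0,0.6]
    - [0,0,0,0,0,0,0.8]
    - [0,0,0,0,0,0,1]
    - [0,0,0,0,0,0,1]
    - [0,0,0,0,0,0,1]
    - [0,0,0,0,0,0,1]
    - [0,0,0,0,0,0,1]
    - [0,0,0,0,0,0,1]
    - [0,0,0,0,0,0,1]
    - [0,0,0,0,0,0,1]
  force: 25

```text
clock: 24.7
tool_pos: [0.5133, 0.2706, 0.0163]
eef_rot: [0.964, 0.267, 0.0, -0.0]
contact_force: [-1.0, 2.4, 0.1]
opening: 0.287
finger_force: 25.0
```

Emit:
step_arm:
  series:
    - [0,0,10,0,0,0,1]
    - [0,0,25,0,0,0,1]
    - [0,0,30,0,0,0,1]
    - [0,0,20,0,0,0,1]
    - [0,0,5,0,0,0,1]
    - [2,-14,0,0,0,0,1]
    - [4,-26,0,0,0,0,1]
    - [5,-30,0,0,0,0,1]
    - [5,-30,0,0,0,0,1]
    - [5,-30,0,0,0,0,1]
    - [5,-30,0,0,0,0,1]
    - [5,-30,0,0,0,0,1]
    - [5,-30,0,0,0,0,1]
    - [4,-30,0,0,0,0,1]
    - [3,-24,0,0,0,0,1]
    - [2,-14,0,0,0,0,1]
    - [0,0,-5,0,0,0,1]
    - [0,0,-5,0,0,0,1]
    - [0,0,0,0,0,0,1]
    - [0,0,0,0,0,0,1]

```text
clock: 26.7
tool_pos: [0.558, -0.0156, 0.0959]
eef_rot: [0.963, 0.268, -0.0, -0.001]
contact_force: [-0.1, -1.2, -2.0]
opening: 0.286
finger_force: 25.0
```

Run:
```python
from h import *
p,d=snap('side','side4')
cv2.imwrite('pics/c4.png',cv2.resize(p[100:270,220:390],None,fx=3.3,fy=3.3,interpolation=cv2.INTER_CUBIC))
s=r.get_state();print(s['tool_pos'],s['contact_force'],s['moment'])
```

```text
[ 0.55819357 -0.01596425  0.09610073] [ 0.52354733 -0.49790383 -2.41322674] [-0.0088547  -0.0299251  -0.02317189]
```

View pics/c4.png

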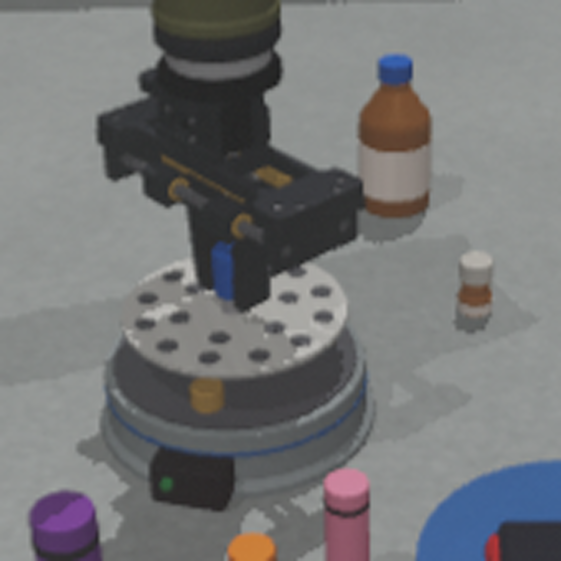

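The carrier hangs level over the stage centre, with the disc centred at crop (235,318). I'm lowering it gently.

Emit:
step_arm:
  series:
    - [0,-1,-5,0,0,0,1]
    - [0,0,-5,0,0,0,1]
    - [0,0,-3,0,0,0,1]
    - [0,0,-1,0,0,0,1]
    - [0,0,-0.5,0,0,0,1]
    - [0,0,-0.5,0,0,0,1]
    - [0,0,0,0,0,0,1]
    - [0,0,0,0,0,0,1]

```text
clock: 27.55
tool_pos: [0.5584, -0.0186, 0.0814]
eef_rot: [0.964, 0.267, 0.0, 0.0]
contact_force: [-0.7, -0.7, -2.1]
opening: 0.285
finger_force: 25.0
```

Emit:
step_arm:
  series:
    - [0,0,-0.5,0,0,0,1]
    - [0,0,-0.5,0,0,0,1]
    - [0,0,-0.4,0,0,0,1]
    - [0,0,-0.3,0,0,0,1]
    - [0,0,0,0,0,0,1]
    - [0,0,0,0,0,0,1]

```text
clock: 28.15
tool_pos: [0.5583, -0.0186, 0.0795]
eef_rot: [0.964, 0.267, 0.0, 0.0]
contact_force: [0.6, 0.2, -2.7]
opening: 0.288
finger_force: 25.0
```

Emit:
step_arm:
  series:
    - [0,0,-0.3,0,0,0,1]
    - [0,0,-0.2,0,0,0,1]
    - [0,0,-0.2,0,0,0,1]
    - [0,0,0,0,0,0,1]
    - [0,0,0,0,0,0,1]

```text
clock: 28.65
tool_pos: [0.5585, -0.0187, 0.079]
eef_rot: [0.964, 0.267, 0.0, 0.0]
contact_force: [-0.5, -0.9, 0.9]
opening: 0.283
finger_force: 25.0
```

Contact at 0.079, as predicted, with about 3 N. Releasing softly.

Emit:
step_arm:
  series:
    - [0,0,0,0,0,0,0.65]
    - [0,0,0,0,0,0,0.5]
    - [0,0,0,0,0,0,0.3]
    - [0,0,0,0,0,0,0.1]
    - [0,0,0,0,0,0,0]
    - [0,0,0,0,0,0,0]
    - [0,0,0,0,0,0,0]
    - [0,0,0,0,0,0,0]
    - [0,0,0,0,0,0,0]
  force: 5

```text
clock: 29.55
tool_pos: [0.5583, -0.0186, 0.0788]
eef_rot: [0.964, 0.267, 0.0, 0.0]
contact_force: [-0.3, 0.0, 0.1]
opening: 0.996
finger_force: 0.0
```

Emit:
step_arm:
  series:
    - [0,0,15,0,0,0,0]
    - [0,0,30,0,0,0,0]
    - [0,0,40,0,0,0,0]
    - [0,0,40,0,0,0,0]
    - [-10,40,10,0,0,0,0]
    - [-10,45,0,0,0,0,0]
    - [-10,45,0,0,0,0,0]
    - [-10,45,0,0,0,0,0]
    - [-10,40,0,0,0,0,0]
    - [0,30,0,0,0,0,0]
    - [0,0,0,0,0,0,0]
    - [0,0,0,0,0,0,0]

```text
clock: 30.75
tool_pos: [0.5081, 0.2266, 0.2137]
eef_rot: [0.963, 0.268, -0.0, 0.0]
contact_force: [0.3, -1.0, 0.1]
opening: 1.0
finger_force: 0.0
```

Run:
```python
from h import *
p,d=snap('top','top5'); q,_=snap('side','side5')
a=cv2.resize(p[130:300,260:480],(528,408),interpolation=cv2.INTER_CUBIC); b=cv2.resize(q[120:330,230:380],(268,376),interpolation=cv2.INTER_CUBIC)
c=np.zeros((408,796,3),np.uint8); c[:,:528]=a; c[:376,528:]=b
cv2.imwrite('pics/c5.png',c)
# disc plane from top depth
v,u=np.mgrid[0:400,0:640]
C=r.get_calibration('top'); P=np.array(C['pose'])
x=cv2.undistortPoints(np.stack([u,v],-1).reshape(-1,1,2).astype(float),np.array(C['intrinsics']),np.array(C['dist_coeffs']))[:,0]
W=(P[:3,:3]@(np.c_[x[:,0],-x[:,1],-np.ones(len(x))]*d.reshape(-1,1)).T).T+P[:3,3]
R=np.hypot(W[:,0]-.558,W[:,1]+.0175); m=(R<.07)&(R>.025)&(abs(W[:,2]-.0676)<.015)
k,_,_,_=np.linalg.lstsq(np.c_[W[m,:2]-[.558,-.0175],np.ones(m.sum())],W[m,2],rcond=None); print('slopes,z',k,m.sum())
k2=np.hypot(R,0)<.02; t=W[k2&(W[:,2]>.1)]; print('knob',t.mean(0),len(t))
```

```text
slopes,z [-0.00163591  0.00178787  0.06833463] 2360
knob [ 0.54578723 -0.0110696   0.96847968] 1171
```

View pics/c5.png

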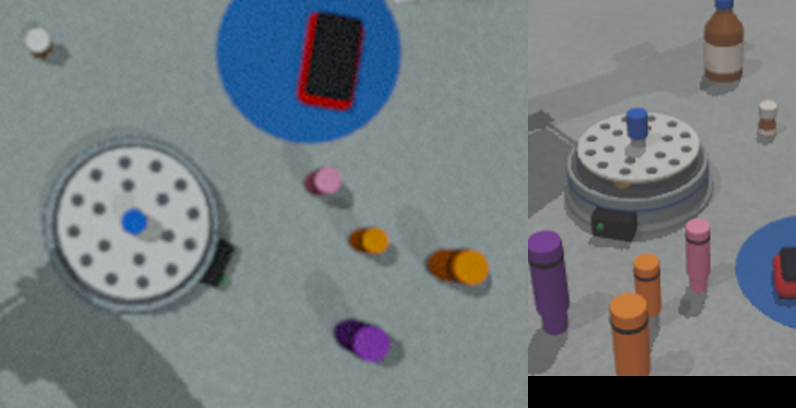

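The carrier sits level (slopes about 0.002) and centred, with its knob at crop (134,222). The probe stands upright at (372,240) and everything else is undisturbed. Handing in.

```bash
python3 -c "
from plant import r
print(r.finish_job())"
```

```text
the job is handed in; nothing more can be done
None
```

I pressed the high pin level to within about 0.3 mm, stood the probe upright again, and set the carrier released, centred and level on the pins; I handed the job in about 31 s into the 67 s limit, and no verdict was returned.

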